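# Let the thick roller out of its dispenser

### The job

Two spring-flap dispensers stand on the table, one loaded with a thick steel roller and the other with a thin one. Press down the lever of the dispenser with the thick roller, all the way, and keep it down until the roller has rolled out and lies in the tray in front; then let the lever come up slowly under your fingers so that the flap closes without slamming, and move clear. Touch only that lever: leave the rollers, the flaps, the other dispenser and the things around them alone.

Things in the scene. Friction and masses are not known exactly. Their poses are not given: they have to be found in the camera images.
- roller_thick: the thick steel roller, 30 mm diameter, 56 mm long, 0.14 to 0.28 kg; origin at its centre, its length along its own y. At the start it lies across the chute of dispenser_a, behind the shut flap. It rolls out by itself when the flap is raised about 0.7 rad or more
- roller_thin: the thin steel roller, 20 mm diameter, 56 mm long; origin at its centre; lies in the chute of dispenser_b
- dispenser_a: plywood dispenser with the thick roller, 204 (x) by 90 (y) mm, fixed to the table. Origin: centre of its underside; z up, -x its front. Front half (x -95 to -22 mm): open tray, walls to 32 mm, floor at 7 mm, falling to the front. Rear half: open-topped chute, cheeks 72 mm high at y = 36 and -36 mm, floor falling 15 degrees forward to 30 mm height. Lever on the +y side
- dispenser_b: plywood dispenser with the thin roller, 204 (x) by 90 (y) mm, fixed to the table. Origin: centre of its underside; z up, -x its front. Front half (x -95 to -22 mm): open tray, walls to 32 mm, floor at 7 mm, falling to the front. Rear half: open-topped chute, cheeks 72 mm high at y = 36 and -36 mm, floor falling 15 degrees forward to 30 mm height. Lever on the +y side
- lever_a (a joint): lever of dispenser_a, rad: 0 = up, flap shut; 1.0 = fully pressed, at its stop, flap swung forward and up. Lever and flap turn together on one axle. A spring drives it back: about 2 N on the grip bar to start, 8 N at the stop. Let go when open, the flap slams shut at about 4 rad/s
- grip_a (a point): middle of the wooden grip bar on the lever of dispenser_a: round bar, radius 9 mm, 44 mm long along the dispenser's y. It circles the axle at 90 mm radius: dispenser frame (64, 80, 125) mm with the lever up, (75, 80, 82) half way, (65, 80, 40) fully pressed: almost straight down. Its inner end is 22 mm from the chute cheek; only bare table below it
- flap_a: steel barred flap of dispenser_a (three upright rods and a bottom rod, 5 to 6 mm thick, 56 mm wide, 46 mm tall), hanging from the axle and shutting the lower end of the chute; it turns with the lever. Origin: on the axle at mid width, which is at x -15, z 82 mm in the dispenser frame; axle along the dispenser's y
- lever_b (a joint): lever of dispenser_b, rad: 0 = up, flap shut; 1.0 = fully pressed, at its stop, flap swung forward and up. Lever and flap turn together on one axle. A spring drives it back: about 2 N on the grip bar to start, 8 N at the stop. Let go when open, the flap slams shut at about 4 rad/s
- grip_b (a point): middle of the wooden grip bar on the lever of dispenser_b: round bar, radius 9 mm, 44 mm long along the dispenser's y. It circles the axle at 90 mm radius: dispenser frame (64, 80, 125) mm with the lever up, (75, 80, 82) half way, (65, 80, 40) fully pressed: almost straight down. Its inner end is 22 mm from the chute cheek; only bare table below it
- flap_b: steel barred flap of dispenser_b (three upright rods and a bottom rod, 5 to 6 mm thick, 56 mm wide, 46 mm tall), hanging from the axle and shutting the lower end of the chute; it turns with the lever. Origin: on the axle at mid width, which is at x -15, z 82 mm in the dispenser frame; axle along the dispenser's y
- offcut_6: wood offcut 50x75x30 mm lying beside a tray; bystander; origin: centre of its underside
- offcut_2: wood offcut 45x90x36 mm lying beside the other tray; bystander; origin: centre of its underside
- glue_bottle: white glue bottle with red nozzle, 60 mm wide, 174 mm tall, standing; bystander; origin: centre of its underside
- masking_tape_1: roll of wide masking tape, 104 mm across, 48 mm tall, lying flat; bystander; origin: centre of its underside
- tape_measure: yellow pocket tape measure 35x93x66 mm; bystander; origin: centre of its underside
- pot_kraft: brown pot with pens, 80 mm wide, 195 mm tall with the pens; bystander; origin: centre of its underside

How it is judged:
By the outcome, as a careful person would: the job done as asked, in the order asked, and still so for the second after the job is handed in, with the robot touching nothing.
It also fails if it takes over 37 s, if anything falls off the work surface, if the arm or the gripper's body presses on something with over 40 N, if the wrist force passes 120 N, or if a joint passes its speed limit or range.

### The arm

A 7-joint arm with a two-finger parallel gripper is mounted at the origin on the work surface; the furniture and walls round the work are solid. World frame = base frame: x ahead of the robot, y to its left, z up, the work surface at z = 0. Lengths are in m, angles in rad, forces in N, time in s.
With the tool pointing down it reaches from about 0.4 to 0.875 m from the base axis. Payload 19.3 kg.
Tool frame: the origin (TCP) lies at the very end of the fingers, on their centre line; the grasp point (between the pads) lies 19 mm behind it; z points along the fingers, y is the line along which they close (so a half turn about z gives the same grasp; the last joint's range is limited). The gripper opens to 85 mm and grips with 20 to 120 N. Pads are 22 mm wide; open, the fingers measure 114 mm over their backs; the gripper's body (76 mm by 85 mm) begins 54 mm behind the grasp point. The pads swing forward as they close: fully open they stand 13 mm farther back than shut.
Start: joints at [1.195, 0.521, -0.036, 1.599, 0.021, 1.021, -0.113], TCP at [0.188, -0.596, 0.231] pointing down, gripper open.
Joint ranges: [-2.91, 2.91], [-0.3, 2.13], [-1.5, 1.42], [0.17, 2.43], [-1.26, 4.41], [0.16, 1.93], [-2.52, 2.52]. Speed limits (rad/s): [1.89, 1.89, 2.39, 2.39, 3.01, 3.01, 3.01].

### API

Orientations are given as [roll, pitch, yaw] about the fixed x, y, z axes, in that order (R = Rz(yaw) Ry(pitch) Rx(roll)).
In Python, from workcell import bot gives the robot as it stands.
- The arm moves only by the tool carry_out, never from a script. Its argument "rows" is a list that holds one entry, the list of rows, each a list of 4 numbers: the shift along the tool's x, y, z in m, then the turn about the tool's z in degrees. In form: [[[x, y, z, twist], ...]]. A call has 1 to 12 rows; each row is the pose to reach, as a shift and turn from the pose commanded when the call began, along the tool's axes at that moment; what a row does not reach only later rows make up. A row lasts 1/12 s, in which the tool goes at most 41.7 mm and 7.16 degrees, less where a joint would pass 70% of its speed; a pose out of reach is approached as far as the arm can. A call with a gripper value outside its range is refused whole. "grip" is the finger opening in m, from 0 to 0.0854, set as the call begins (left out, the last holds). The fingers move at their own pace and stop on an object; "grip_force" is the grip in N (left out, the last holds). Time passes only in rows, so rows that repeat a pose let the fingers close. It gives the time, the measured TCP pose, the force, the opening and the grip force at its end, in the units of the state.
- bot.observe(): the state, without advancing time (a new reading comes with each control period).
- bot.grab_frame(name): name is "scene" or "top"; returns a dict with "pixels" (480x640x3 uint8, red, green, blue), "K" (3x3 intrinsics, pixels), "pose" (4x4, takes a point from camera to world coordinates). Camera axes: x right, y down, z forward; pixel columns grow to the right and rows downward; lengths in m; the calibration is good to about 2 mm. A picture is of the moment at which its call begins. There is no depth.
- bot.job_done(): hands the job in; it is judged then, once.
Trained networks look in a picture, given as the dict that the camera call returned (one of the last four; its "shot" number tells which), for a name from the list of things; names that differ only in an ending like _2 or _b are one class to them, and where a whole thing is asked for, a point or a joint stands for the part that bears it (a point fixed in the world has none). Each returns a list of dicts, best first, with "conf" (0 to 1); they miss things now and then, are a little off and sometimes report something else, mostly with a low value. They report only what shows in the picture. A call takes as long as a camera call.
- bot.look_for(picture, label): "position" ([column, row] in pixels, amid what is visible of it).
- bot.regions_of(picture, label): "region" (480x640 bool, what is visible of it) and "position" ([column, row] in pixels, amid what is visible of it).
- bot.spot_point(picture, label): "position" ([column, row] in pixels: a listed point, or the origin of a listed thing).
The state is a dict: "clock": time; "qpos": joint angles; "qd": joint speeds; "joint_efforts": joint torques, N m; "position": TCP position; "tool_rot": TCP orientation; "force": force on the tool from outside, world axes, zero at the start; "moment": the same for the moment, N m; "grip_width": finger opening in m; "finger_force": force on a finger pad.
Only numpy, scipy, OpenCV 4.12 (cv2) and the standard library are available. Lean on these libraries where they do the work, as an engineer would, in place of code of your own. Each camera call takes 0.05 s, during which the arm holds its last target. There are 200 camera calls.

## Working session

There is one attempt and no reset: what is moved stays moved. The work goes in short steps, Python scripts to look and compute and a tool call to move; the robot and the scene stay as the last step left them, time stands still between calls to the robot, and variables do not carry over. Pictures are saved under pics/ and viewed, at most 10 in all, crops included, and the job is handed in when it is done.

Besides the shell and the picture viewer there is one more tool, called after "Request:" as name([rows], argument=value, ...), one row to a line, values as JSON. carry_out: Moves the arm, as the interface text tells. Its arguments: {"type":"object","properties":{"rows":{"type":"array","items":{"type":"array","items":{"type":"array","items":{"type":"number"}}}},"grip":{"type":"number"},"grip_force":{"type":"number"}},"required":["rows"]}

```bash
mkdir -p pics; cat > h.py <<'E'
import numpy as np, cv2
from workcell import bot
def ray(f,p):
    T=np.array(f["pose"]);d=T[:3,:3]@np.linalg.inv(f["K"])@[p[0],p[1],1];return T[:3,3],d/np.linalg.norm(d)
def atz(f,p,z):
    o,d=ray(f,p);return o+d*(z-o[2])/d[2]
def tri(rs):
    A=np.zeros((3,3));b=np.zeros(3)
    for o,d in rs:
        M=np.eye(3)-np.outer(d,d);A+=M;b+=M@o
    return np.linalg.solve(A,b)
def proj(f,P):
    T=np.linalg.inv(f["pose"]);c=T[:3,:3]@np.array(P)+T[:3,3];u=np.array(f["K"])@c;return u[:2]/u[2]
E
python3 - <<'E'
from h import *
print(bot.observe())
for n in("scene","top"):
    f=bot.grab_frame(n);cv2.imwrite(f"pics/{n}0.png",f["pixels"][:,:,::-1])
    print(n,np.round(f["pose"],3).tolist())
    for l in("grip_a","dispenser_a","flap_a","roller_thick","roller_thin"):
        print(l,[(np.round(r["position"]).tolist(),round(r["conf"],2)) for r in bot.spot_point(f,l)])
    
E
```

```text
{'clock': 0.0, 'qpos': array([ 1.1948107 ,  0.52202603, -0.03631682,  1.60002866,  0.02122612,
        1.02112309, -0.11279579]), 'qd': array([-0.00036652,  0.00082957, -0.00069661, -0.00113704,  0.00107538,
       -0.00025272, -0.00223735]), 'joint_efforts': array([-5.60806238e-04, -9.27126431e+01,  1.98024474e+00, -3.69932985e+01,
        1.79516687e-02,  8.23674607e-03,  6.75264482e-05]), 'position': array([ 0.18799297, -0.59567968,  0.23071099]), 'tool_rot': array([-3.14039864e+00,  1.14924096e-04,  3.05784792e-01]), 'force': array([-0.43659159, -0.36204926, -1.16926052]), 'moment': array([-0.04100936,  0.0365545 , -0.02320351]), 'finger_force': 0.0, 'grip_width': 0.08566504999573797}
scene [[0.558, -0.326, 0.763, -0.592], [-0.83, -0.238, 0.505, -0.771], [0.017, -0.915, -0.403, 0.644], [0.0, 0.0, 0.0, 1.0]]
grip_a [([280.0, 219.0], 0.7), ([405.0, 241.0], 0.62)]
dispenser_a [([405.0, 297.0], 0.78), ([283.0, 268.0], 0.6), ([252.0, 264.0], 0.22)]
flap_a [([281.0, 241.0], 0.6), ([409.0, 274.0], 0.54)]
roller_thick [([411.0, 280.0], 0.5)]
roller_thin [([359.0, 290.0], 0.39), ([279.0, 254.0], 0.37)]
top [[0.016, -0.996, 0.091, 0.292], [-1.0, -0.015, 0.014, -0.11], [-0.013, -0.091, -0.996, 1.717], [0.0, 0.0, 0.0, 1.0]]
grip_a [([396.0, 209.0], 0.74), ([242.0, 220.0], 0.52)]
dispenser_a [([266.0, 254.0], 0.74), ([412.0, 241.0], 0.55)]
flap_a [([414.0, 243.0], 0.5)]
roller_thick [([414.0, 245.0], 0.65), ([396.0, 205.0], 0.42)]
roller_thin [([272.0, 256.0], 0.48)]
```

```bash
python3 - <<'E'
import cv2
a=cv2.imread("pics/scene0.png")[170:350,220:480];cv2.imwrite("pics/sc.png",cv2.resize(a,None,fx=3,fy=3,interpolation=2))
a=cv2.imread("pics/top0.png")[140:340,200:460];cv2.imwrite("pics/tc.png",cv2.resize(a,None,fx=3,fy=3,interpolation=2))
E
```

```text
(no output)
```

View pics/sc.png

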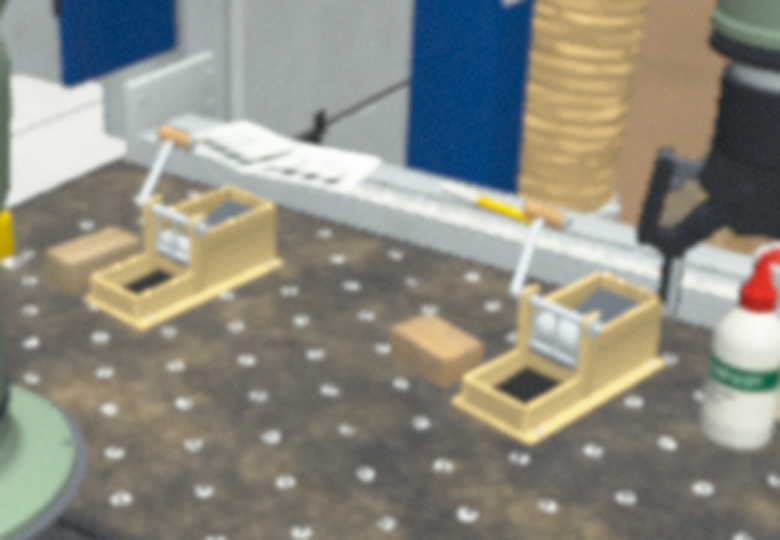

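View pics/tc.png

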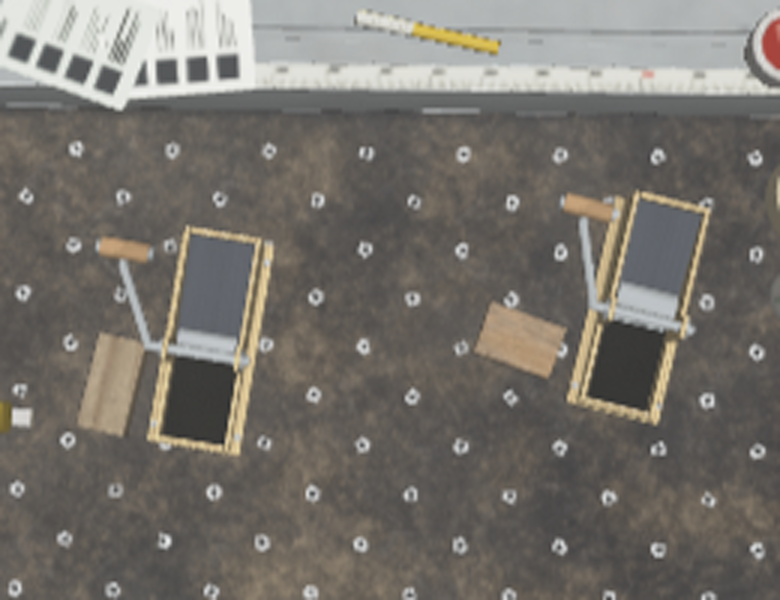

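View pics/scene0.png

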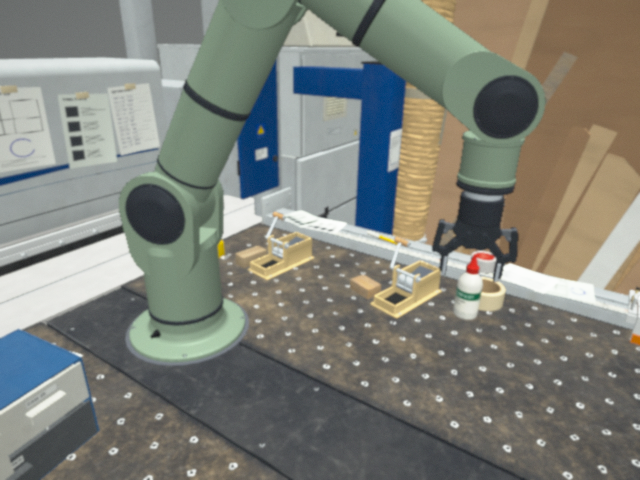

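```bash
cat >> h.py <<'E'
L={"grip":(.064,.08,.125),"disp":(0,0,0),"flap":(-.015,0,.082)}
def world(p,q):
    c,s=np.cos(p[2]),np.sin(p[2]);return np.array([p[0]+c*q[0]-s*q[1],p[1]+s*q[0]+c*q[1],q[2]])
E
python3 - <<'E'
from h import *
from scipy.optimize import least_squares
F={n:bot.grab_frame(n) for n in("scene","top")}
# tray/base corner clicks from the crops (top), plus network points
top=lambda u,v:(200+u/3,140+v/3)
obs={"R":[("scene","grip",(405,241)),("scene","flap",(409,274)),("top","grip",(396,209)),("top","flap",(414,246)),
 ("top",(.102,.036,.072),top(638,194)),("top",(.102,-.036,.072),top(708,209)),("top",(-.102,.045,.028),top(570,402)),("top",(-.102,-.045,.028),top(657,421))],
"L":[("scene","grip",(279,216)),("scene","flap",(281,241)),("top","grip",(242,223)),
 ("top",(.102,.036,.072),top(188,230)),("top",(.102,-.036,.072),top(262,241)),("top",(-.102,.045,.028),top(150,440)),("top",(-.102,-.045,.028),top(238,453))]}
for k,O in obs.items():
    res=lambda p:np.concatenate([proj(F[c],world(p,L.get(q,q) if isinstance(q,str) else q))-px for c,q,px in O])
    x0=list(atz(F["top"],(415,241) if k=="R" else (266,254),.05)[:2])+[-.2]
    r=least_squares(res,x0,loss="soft_l1");print(k,x0,r.x,np.round(r.fun,1).tolist(),world(r.x,L["grip"]))
    for rad in(.015,.010):
        c=np.array([-.012+rad,0,.031+rad*1.1])
        for n in F:
            pts=[proj(F[n],world(r.x,c+[rad*np.cos(a),y,rad*np.sin(a)])) for y in(-.028,.028) for a in np.arange(0,6.28,.2)]
            print(rad,n,np.round(np.min(pts,0)),np.round(np.max(pts,0)))
for n in F:
    for l in("roller_thick","roller_thin"):
        for r in bot.regions_of(F[n],l):
            ys,xs=np.nonzero(r["region"]);print(n,l,r["conf"],len(xs),xs.min(),xs.max(),ys.min(),ys.max())
o=[]
for a in(F["scene"]["pixels"][225:265,265:305],F["scene"]["pixels"][258:298,390:430],F["top"]["pixels"][235:275,250:290],F["top"]["pixels"][225:265,395:435]):
    o.append(cv2.resize(a[:,:,::-1],(300,300),interpolation=0))
cv2.imwrite("pics/z.png",np.vstack([np.hstack(o[:2]),np.hstack(o[2:])]))
E
```

```text
R [np.float64(0.4352080452229938), np.float64(-0.3875145340497023), -0.2] [ 0.43255583 -0.38675774 -0.24750768] [-3.3, 0.6, -3.6, -0.5, 0.3, 0.1, 1.3, 0.3, -0.2, -2.0, 1.7, -0.4, -0.9, -0.8, 1.1, 1.2] [ 0.51420456 -0.32487492  0.125     ]
0.015 scene [397. 274.] [420. 292.]
0.015 top [404. 233.] [426. 249.]
0.01 scene [397. 278.] [418. 292.]
0.01 top [403. 237.] [425. 249.]
L [np.float64(0.39243503387671547), np.float64(0.029327378534413084), -0.2] [ 0.39501334  0.01827431 -0.14156065] [-0.4, -0.5, -3.0, 0.8, 0.4, 0.3, -0.1, -2.2, 0.7, -1.8, -1.0, 0.1, 1.1, 0.7] [0.46966021 0.08844442 0.125     ]
0.015 scene [273. 243.] [292. 257.]
0.015 top [259. 245.] [281. 259.]
0.01 scene [273. 247.] [290. 258.]
0.01 top [260. 249.] [280. 259.]
scene roller_thick 0.58 109 267 284 212 242
scene roller_thin 0.26 2416 371 440 237 317
top roller_thick 0.64 178 406 425 234 245
top roller_thick 0.17 815 126 166 220 254
top roller_thin 0.21 2344 387 435 203 280
```

View pics/z.png

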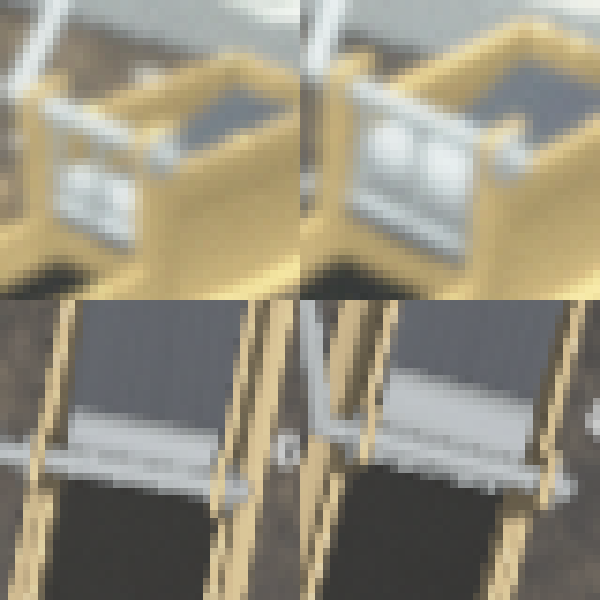

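```bash
cat >> h.py <<'E'
from scipy.spatial.transform import Rotation as Ro
def totool(tgt,yaw_y=None):
    s=bot.observe();R=Ro.from_euler("xyz",s["tool_rot"]).as_matrix()
    print("pos",s["position"].round(4),"rpy",s["tool_rot"].round(3),"F",s["force"].round(1),"t",s["clock"])
    print("shift tool mm",(R.T@(np.array(tgt)-s["position"])*1000).round(1))
    if yaw_y is not None:
        y=R[:,1];print("twist",-np.degrees(yaw_y-np.arctan2(y[1],y[0])))
E
python3 - <<'E'
from h import *
from scipy.optimize import least_squares
F={n:bot.grab_frame(n) for n in("scene","top")}
g=tri([ray(F["scene"],(405,241)),ray(F["top"],(396.5,209))]);fl=tri([ray(F["scene"],(408.5,274)),ray(F["top"],(414.5,246.5))])
print("grip tri",g,"flap tri",fl)
for n in F:print(n,[(r["position"],r["conf"]) for r in bot.regions_of(F[n],"grip_a")][:2],F[n]["K"][0][0], [ (r["position"]) for r in bot.spot_point(F[n],"glue_bottle")][:1])
top=lambda u,v:(200+u/3,140+v/3)
O=[("scene","grip",(405,241)),("scene","flap",(408.5,274)),("top","grip",(396.5,209)),("top","flap",(414,246)),
 ("top",(.095,.039,.072),top(638,194)),("top",(.095,-.039,.072),top(708,209)),("top",(-.098,.042,.032),top(570,402)),("top",(-.098,-.042,.032),top(657,421))]
r=least_squares(lambda p:np.concatenate([proj(F[c],world(p,L.get(q,q) if isinstance(q,str) else q))-px for c,q,px in O]),[.43,-.38,-.2])
print(r.x,r.fun.round(1),world(r.x,L["grip"]))
g=world(r.x,L["grip"]);totool([g[0],g[1],.2],r.x[2])
E
```

```text
grip tri [ 0.51614945 -0.32924348  0.12694741] flap tri [ 0.41974799 -0.38587526  0.08013103]
scene [([397.8, 252.6], 0.55), ([276.3, 219.0], 0.55)] 446.8320886938422 [[462.5, 315.4]]
top [([395.6, 224.3], 0.79), ([246.1, 224.6], 0.69)] 595.829903314238 [[466.5, 240.2]]
[ 0.43366919 -0.38778886 -0.25230242] [-2.7  0.6 -2.6 -0.6  0.3 -0.4  1.7 -0.2 -1.3 -0.3  2.6  2.   0.9 -2.4
  0.8 -0.9] [ 0.51561369 -0.32629822  0.125     ]
pos [ 0.1881 -0.596   0.2313] rpy [3.142 0.    0.306] F [-0.7 -0.  -1.2] t 1.2
shift tool mm [ 393.5 -158.6   31.3]
twist -58.02535603852369
```

Request:
carry_out([
  [[0.03, -0.012, 0, -5], [0.065, -0.026, 0, -10], [0.1, -0.04, 0, -15], [0.135, -0.054, 0, -21], [0.17, -0.068, 0, -26], [0.205, -0.082, 0, -32], [0.24, -0.096, 0, -37], [0.275, -0.11, 0, -42], [0.31, -0.124, 0, -47], [0.345, -0.138, 0, -52], [0.375, -0.15, 0, -56], [0.393, -0.16, 0, -58]],
], grip=0)

```text
clock: 2.2
position: [0.5175, -0.3222, 0.2314]
tool_rot: [3.141, -0.001, 1.325]
force: [-0.2, -1.3, 0.0]
grip_width: -0.0004
finger_force: 0.0
```

Request:
carry_out([
  [[0, 0, 0, 0], [0, 0, 0.02, 0], [0, 0, 0.04, 0], [0, 0, 0.05, 0], [0, 0, 0.06, 0], [0, 0, 0.06, 0], [0, 0, 0.06, 0]],
])

```text
clock: 2.78
position: [0.5147, -0.3253, 0.1715]
tool_rot: [-3.141, -0.0, 1.318]
force: [0.5, 0.1, 0.7]
grip_width: 0.0004
finger_force: 0.0
```

```bash
python3 - <<'E'
from h import *
totool([.516,-.328,.14],-.252)
s=bot.observe();print(s["grip_width"])
F={n:bot.grab_frame(n) for n in("scene","top")}
for n in F:
    print(n,"tcp px",proj(F[n],s["position"]),[(r["position"],r["conf"]) for r in bot.spot_point(F[n],"grip_a")])
o=[cv2.resize(F["scene"]["pixels"][205:305,365:465][:,:,::-1],(400,400),interpolation=2),cv2.resize(F["top"]["pixels"][165:265,350:450][:,:,::-1],(400,400),interpolation=2)]
cv2.imwrite("pics/n1.png",np.hstack(o))
E
```

```text
pos [ 0.5147 -0.3253  0.1715] rpy [-3.141 -0.     1.318] F [0.5 0.1 0.7] t 2.7833
shift tool mm [-2.3  1.9 31.5]
twist -0.060045388371866855
0.0004439789911387143
scene tcp px [403.39870249 226.56460156] [([403.0, 243.1], 0.74), ([278.2, 244.1], 0.66), ([277.5, 217.2], 0.63)]
top tcp px [398.85917038 206.43941851] [([238.7, 221.4], 0.75)]
```

View pics/n1.png

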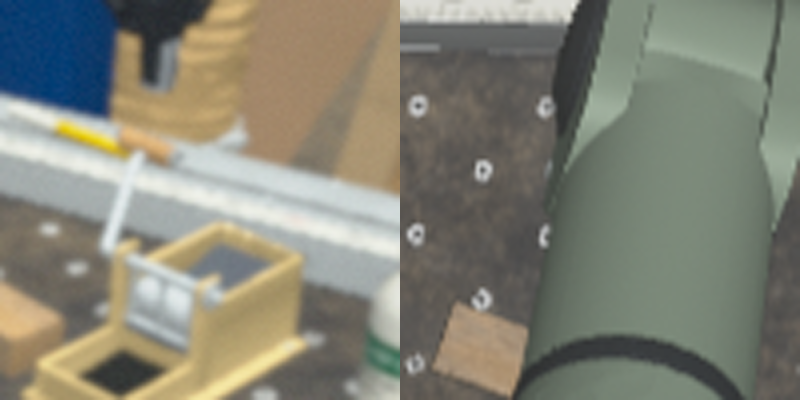

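Request:
carry_out([
  [[-0.001, 0.001, 0.01, 0], [-0.001, 0.001, 0.02, 0], [-0.001, 0.001, 0.026, 0], [-0.001, 0.001, 0.03, 0], [-0.001, 0.001, 0.033, 0], [-0.001, 0.001, 0.036, 0], [-0.001, 0.002, 0.038, 0], [-0.001, 0.003, 0.04, 0], [-0.001, 0.004, 0.042, 0], [-0.001, 0.004, 0.042, 0]],
])

```text
clock: 3.82
position: [0.5187, -0.3271, 0.1291]
tool_rot: [3.141, -0.0, 1.318]
force: [0.3, 0.9, 1.3]
grip_width: -0.0002
finger_force: 0.6
```

```bash
python3 - <<'E'
from h import *
totool([.516,-.328,.13],-.252)
f=bot.grab_frame("scene");s=bot.observe()
print(proj(f,s["position"]),[(r["position"],r["conf"]) for r in bot.spot_point(f,"grip_a")])
cv2.imwrite("pics/n2.png",cv2.resize(f["pixels"][200:290,370:450][:,:,::-1],None,fx=6,fy=6,interpolation=2))
E
```

```text
pos [ 0.5187 -0.3271  0.1291] rpy [ 3.141 -0.     1.318] F [0.3 0.9 1.3] t 3.8167
shift tool mm [-1.5 -2.4 -0.9]
twist -0.03794026530650711
[403.16564399 239.92892206] [([403.8, 241.7], 0.78), ([282.0, 215.8], 0.65)]
```

View pics/n2.png

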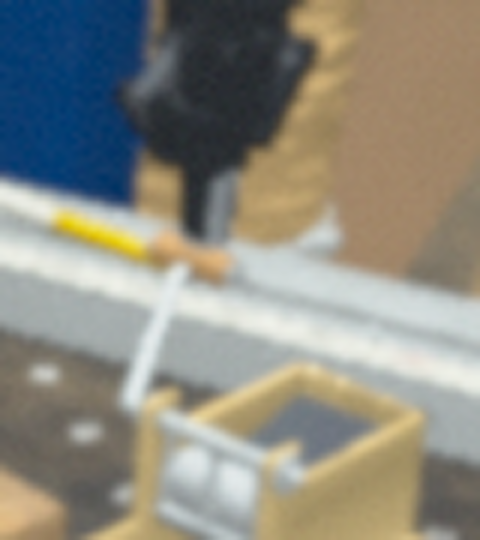

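Request:
carry_out([
  [[0, 0.001, 0.004, 0], [0, 0.002, 0.008, 0], [0, 0.003, 0.012, 0], [0, 0.004, 0.016, 0], [0, 0.005, 0.02, 0], [0, 0.005, 0.024, 0]],
])

```text
clock: 4.42
position: [0.5235, -0.3284, 0.1048]
tool_rot: [3.141, -0.0, 1.318]
force: [3.4, -1.2, 4.8]
grip_width: -0.0001
finger_force: 2.2
```

Request:
carry_out([
  [[0, 0.001, 0.005, 0], [0, 0.001, 0.01, 0], [0, 0.001, 0.015, 0], [0, 0.001, 0.02, 0], [0, 0.0, 0.025, 0], [0, -0.001, 0.03, 0], [0, -0.002, 0.035, 0], [0, -0.003, 0.04, 0], [0, -0.005, 0.045, 0], [0, -0.006, 0.05, 0], [0, -0.008, 0.053, 0], [0, -0.009, 0.055, 0]],
])

```text
clock: 5.42
position: [0.5142, -0.3261, 0.0497]
tool_rot: [-3.141, -0.0, 1.318]
force: [4.4, -1.3, 5.5]
grip_width: 0.0003
finger_force: 2.8
```

Request:
carry_out([
  [[0, -0.0005, 0.001, 0], [0, -0.001, 0.002, 0], [0, -0.001, 0.003, 0], [0, -0.001, 0.004, 0], [0, -0.001, 0.004, 0]],
])

```text
clock: 5.83
position: [0.5133, -0.326, 0.0468]
tool_rot: [-3.142, 0.0, 1.318]
force: [-2.4, 1.6, 22.7]
grip_width: 0.0001
finger_force: 11.2
```

```bash
python3 - <<'E'
from h import *
s=bot.observe();print(s["position"],s["force"],s["clock"])
F={n:bot.grab_frame(n) for n in("scene","top")}
print([(r["position"],r["conf"]) for r in bot.spot_point(F["scene"],"roller_thick")])
cv2.imwrite("pics/n3.png",np.hstack([cv2.resize(F["scene"]["pixels"][215:315,365:465][:,:,::-1],(400,400),interpolation=2),cv2.resize(F["top"]["pixels"][195:295,370:470][:,:,::-1],(400,400),interpolation=2)]))
E
```

```text
[ 0.5133492  -0.32596689  0.04678685] [-2.3815725   1.5742495  22.68773498] 5.8333
[([390.4, 302.2], 0.71)]
```

View pics/n3.png

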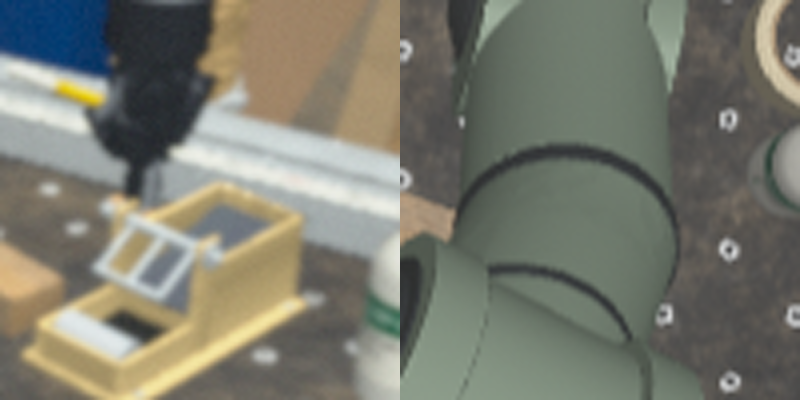

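Request:
carry_out([
  [[0, 0, 0, 0], [0, 0, 0, 0], [0, 0, 0, 0], [0, 0, -0.001, 0], [0, 0.001, -0.003, 0], [0, 0.002, -0.005, 0], [0, 0.003, -0.007, 0], [0, 0.004, -0.009, 0], [0, 0.0045, -0.011, 0], [0, 0.005, -0.013, 0], [0, 0.0055, -0.015, 0], [0, 0.006, -0.017, 0]],
])

```text
clock: 6.98
position: [0.5184, -0.3271, 0.0629]
tool_rot: [-3.14, -0.0, 1.318]
force: [0.0, 0.7, 4.7]
grip_width: 0.0002
finger_force: 2.6
```

Request:
carry_out([
  [[0, 0.001, -0.002, 0], [0, 0.0015, -0.004, 0], [0, 0.002, -0.006, 0], [0, 0.0025, -0.008, 0], [0, 0.003, -0.01, 0], [0, 0.0035, -0.012, 0], [0, 0.004, -0.014, 0], [0, 0.004, -0.016, 0], [0, 0.0045, -0.018, 0], [0, 0.005, -0.02, 0], [0, 0.005, -0.022, 0], [0, 0.005, -0.024, 0]],
])

```text
clock: 7.98
position: [0.5242, -0.3286, 0.0875]
tool_rot: [3.142, -0.0, 1.318]
force: [-2.5, -0.2, 2.9]
grip_width: -0.0002
finger_force: 1.6
```

Request:
carry_out([
  [[0, 0, -0.002, 0], [0, 0, -0.004, 0], [0, 0, -0.006, 0], [0, 0, -0.008, 0], [0, 0, -0.01, 0], [0, 0, -0.012, 0], [0, 0, -0.014, 0], [0, 0, -0.016, 0], [0, -0.001, -0.018, 0], [0, -0.001, -0.02, 0], [0, -0.002, -0.022, 0], [0, -0.002, -0.024, 0]],
])

```text
clock: 8.98
position: [0.5222, -0.3281, 0.1116]
tool_rot: [3.141, 0.0, 1.318]
force: [-1.8, 0.7, 1.3]
grip_width: 0.0
finger_force: 0.8
```

Request:
carry_out([
  [[0, -0.0005, -0.002, 0], [0, -0.001, -0.004, 0], [0, -0.002, -0.006, 0], [0, -0.002, -0.008, 0], [0, -0.003, -0.01, 0], [0, -0.004, -0.012, 0], [0, -0.004, -0.014, 0], [0, -0.005, -0.016, 0], [0, -0.006, -0.018, 0], [0, -0.006, -0.02, 0], [0, -0.006, -0.022, 0], [0, -0.006, -0.024, 0]],
])

```text
clock: 9.98
position: [0.5165, -0.3265, 0.1355]
tool_rot: [3.142, -0.0, 1.318]
force: [0.1, 0.3, 0.6]
grip_width: -0.0001
finger_force: 0.0
```

Request:
carry_out([
  [[0, 0, -0.003, 0], [0, 0, -0.006, 0], [0, 0, -0.015, 0], [0, 0, -0.03, 0], [0, 0, -0.05, 0], [0, 0, -0.07, 0], [0, 0, -0.09, 0], [0, 0, -0.105, 0], [0, 0, -0.11, 0], [0, 0, -0.11, 0], [0, 0, -0.11, 0]],
])

```text
clock: 10.9
position: [0.5162, -0.3265, 0.245]
tool_rot: [-3.141, 0.0, 1.318]
force: [0.0, 0.1, -0.5]
grip_width: -0.0003
finger_force: 0.0
```

```bash
python3 - <<'E'
from h import *
s=bot.observe();print(s["position"],s["force"],s["clock"],abs(s["qd"]).max())
f=bot.grab_frame("scene")
cv2.imwrite("pics/n4.png",cv2.resize(f["pixels"][205:325,365:485][:,:,::-1],None,fx=5,fy=5,interpolation=2))
E
```

```text
[ 0.51622926 -0.32653449  0.24500911] [ 0.0190452   0.14359918 -0.54357254] 10.9 0.0168522020461833
```

View pics/n4.png

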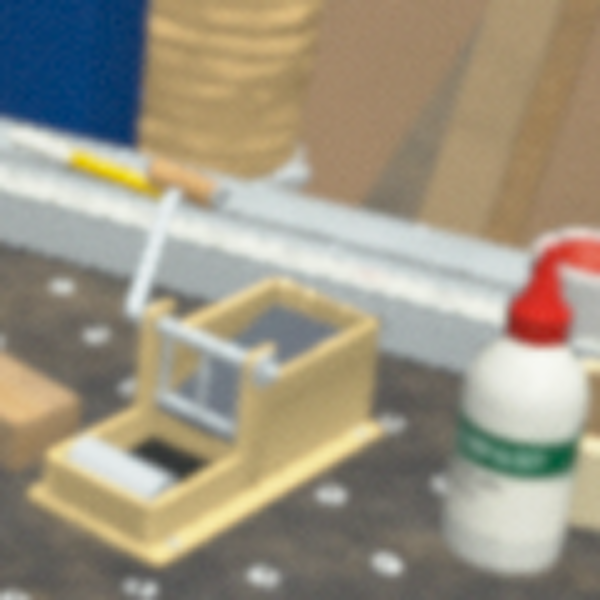

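The picture shows the roller at the tray front (crop 120,465), the flap shut, the lever up and the gripper clear.

```bash
python3 -c "
from workcell import bot
print(bot.job_done())"
```

```text
the job is handed in; nothing more can be done
None
```

The thick roller lies at the front of its tray. The lever came up slowly under the fingers, the flap is shut, and the arm is clear; I handed the job in at about 11 s of the 37 s allowed.

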